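# Pack one heating-control set into the kitting tray

### The arm

A 6-joint arm with a two-finger parallel gripper is mounted at the origin on the work surface. World frame = base frame: x ahead of the robot, y to its left, z up, the work surface at z = 0. Lengths are in mm, angles in rad, forces in N, time in s.
With the tool pointing down it reaches from about 325 to 850 mm from the base axis. Payload 15.5 kg.
Tool frame: the origin (TCP) lies midway between the tips of the shut fingers; the grasp point (between the pads) lies 19 mm behind it (env.tcp_to_grasp is the distance from the TCP to the grasp point, in mm); z points along the fingers, y is the line along which they close (so a half turn about z gives the same grasp; the last joint's range is limited). The gripper opens to 91 mm and grips with 3 to 60 N. Pads are 32 mm wide; open, the fingers measure 118 mm over their backs; the gripper's body (76 mm by 178 mm) begins 60 mm behind the grasp point.
Start: joints at [-1.335, 0.494, 1.345, -0, 1.302, -0.096], TCP at [203.592, -590.912, 213.915] pointing down, gripper open.
Joint ranges: [-2.91, 2.91], [-0.82, 2.16], [0.22, 2.67], [-1.22, 4.37], [0.12, 2.79], [-3.08, 3.08]. Speed limits (rad/s): [1.89, 1.89, 2.57, 3.01, 3.01, 3.01].

### API

Orientations are given as a rotation vector (axis times angle).
In Python, from bench import env, hand, imaging, sign_off, spotter, readout gives the robot as it stands. Calls block until the motion is done:
- env.move_ptp(position, orientation): joint-space move of the TCP to a pose.
- env.move_l(position, ori=None, rate=150, stop_force=None): straight line of the TCP; ori=None keeps the orientation; rate is the mean speed in mm/s. With stop_force (N) it stops when the force on the tool has changed by that much, and returns True; else False.
- env.move_j(angles): joint-space move.
- hand.ungrasp() and hand.clamp(newtons=None): open the fingers fully, or close them until they stop; newtons is the grip in N (None keeps the last).
- env.pause(seconds).
- env.inverse_kinematics(position, orientation): joint angles nearest the present ones, or None.
- imaging.capture(name): name is "side" or "top" or "wrist"; returns a dict with "color" (384x512x3 uint8, red, green, blue), "fx", "fy", "cx", "cy" (pixels), "extrinsics" (4x4, takes a point from world to camera coordinates); the wrist camera has in their place "tool_from_camera" (4x4, takes a point from camera to tool coordinates, whose origin is the TCP and whose axes are the flange's). Camera axes: x right, y down, z forward; pixel columns grow to the right and rows downward; lengths in mm; the calibration is good to about 2 mm. A picture is of the moment at which its call begins: read the wrist's pose just before it. There is no depth.
A pose or a line that the arm cannot do raises env.PlanningError and nothing moves.
- sign_off(): hands the job in; it is judged then, once.
Trained networks look in a picture, given as the dict that the camera call returned (one of the last four; its "shot" number tells which), for a name from the list of things; names that differ only in an ending like _2 or _b are one class to them, and where a whole thing is asked for, a point or a joint stands for the part that bears it (a point fixed in the world has none). Each returns a list of dicts, best first, with "score" (0 to 1); they miss things now and then, are a little off and sometimes report something else, mostly with a low value. They report only what shows in the picture. A call takes as long as a camera call.
- spotter.spot_in(picture, thing): "position" ([x, y, z] in mm, in world coordinates, good to about 4 mm: the middle of the surface that is visible of it).
- spotter.pinpoint(picture, thing): "position" ([x, y, z] in mm, in world coordinates, good to about 4 mm: a listed point, or the origin of a listed thing).
Readings, each from a call of its own:
- readout.get_time_s(): time.
- readout.get_joints(): joint angles.
- readout.get_joint_velocities(): joint speeds.
- readout.get_joint_torque(): joint torques, N m.
- readout.get_tool_pos(): TCP position.
- readout.get_tcp_rot(): TCP orientation.
- readout.get_force(): force on the tool from outside, world axes, zero at the start.
- readout.get_ft_torque(): the same for the moment, N m.
- readout.get_width(): finger opening in mm.
- readout.get_finger_force(): force on a finger pad.
Only numpy, scipy, OpenCV 4.12 (cv2) and the standard library are available. Lean on these libraries where they do the work, as an engineer would, in place of code of your own. Each camera call takes 0.05 s, during which the arm holds its last target. There are 200 camera calls.

### The job

Make up one set in the blue kitting tray: put the control unit with the screen, the long remote, the square charger and the round sensor each flat and face up, as they lie now, in the recess cut to its own shape. Set them down gently rather than dropping them, and leave the unit without a screen and the short remote where they lie.

Things in the scene. Friction and masses are not known exactly. Their poses are not given: they have to be found in the camera images.
- screen_unit: Light grey control unit 80 x 54 x 28 mm with a large dark-framed SCREEN and three round buttons on top. Origin: centre of underside, z up; x along the 80 mm side. About 0.15 kg. Belongs in nest_wide. Like the other five pieces it lies on a green mat whose top is 2 mm above the table.
- long_remote: Black hand remote, the LONG one: 92 x 36 x 23 mm, six rows of pale buttons on top. Origin: centre of underside, z up; x along its length. About 0.08 kg. Belongs in nest_long. A marker pen lies beyond the far row of pieces and a screwdriver before the near row, both along y.
- charger: Black square plug-in charger: body 44 x 44 x 30 mm, sides upright to 24 mm, two round pins standing up from the middle of its top (49 mm high in all; pins 4.8 mm thick, 19 mm apart along its y). Origin: centre of underside, z up. Grip the body by two facing sides. About 0.08 kg. Belongs in nest_square.
- sensor: White round ceiling sensor, 54 mm across, side upright to 21 mm, low lens dome on top to 29 mm. Origin: centre of underside, z up; its yaw means nothing: grip it closing along world y, where its neighbours leave room. About 0.09 kg. Belongs in nest_round.
- louvre_unit: LOOK-ALIKE, leave where it lies: same light grey housing, 80 x 54 x 28 mm, but with dark louvre slots on top and no screen. Origin: centre of underside, z up; x along the 80 mm side. The six pieces lie in two rows of three: centres at least 115 mm apart in x and 100 mm in y, long sides within 0.35 rad of world x.
- short_remote: LOOK-ALIKE, leave where it lies: black remote like the long one but only 60 x 36 x 23 mm, three rows of buttons. Origin: centre of underside, z up; x along its length.
- nest_wide: Dark nest plate 120 x 94 x 18 mm, fixed in the tray, with a WIDE rectangular recess with pale floor in its middle: 94 mm (x) by 68 mm (y), 8 mm deep, for the unit with the screen. Origin: centre of the plate's underside, 7 mm above the table; x along its 120 mm side. The recess floor is 10 mm above the origin, the rim 18 mm.
- nest_long: Nest plate of the same size, axes and heights as nest_wide, with a LONG narrow recess, 106 mm (x) by 50 mm (y), 8 mm deep, for the long remote.
- nest_square: Nest plate of the same size, axes and heights as nest_wide, with a SQUARE recess, 58 x 58 mm, sides along x and y, 8 mm deep, for the charger.
- nest_round: Nest plate of the same size, axes and heights as nest_wide, with a ROUND recess, 68 mm across, 8 mm deep, for the sensor. The blue tray (252 x 200 mm, rim 26 mm above the table) holds the four nests two by two in any arrangement, centres 121 mm apart along x and 95 mm along y; its long side lies within 0.2 rad of world y.

How it is judged:
By the outcome, as a careful person would: the job done as asked, in the order asked, and still so for the second after the job is handed in, with the robot touching nothing.
It also fails if it takes over 120 s, if anything falls off the work surface, if the arm or the gripper's body presses on something with over 40 N, if the wrist force passes 120 N, or if a joint passes its speed limit or range.

## Working session

There is one attempt and no reset: what is moved stays moved. The work goes in short steps, each a Python script; the robot and the scene stay as the last script left them, time stands still between calls to the robot, and variables do not carry over. Pictures are saved under pics/ and viewed, at most 14 in all, crops included, and the job is handed in when it is done.

```bash
mkdir -p pics; ls
python3 - <<'E'
from bench import env, hand, imaging, sign_off, spotter, readout
import cv2, numpy as np
p=imaging.capture("top"); cv2.imwrite("pics/top.png",p["color"][:,:,::-1])
print(p["fx"],p["fy"],p["cx"],p["cy"],p["extrinsics"].round(3).tolist() if hasattr(p["extrinsics"],'tolist') else p["extrinsics"])
for n in "screen_unit long_remote charger sensor louvre_unit short_remote nest_wide nest_long nest_square nest_round".split():
    print(n,[(np.round(d["position"]).tolist(),round(d["score"],2)) for d in spotter.pinpoint(p,n)[:3]])
print(readout.get_time_s(),readout.get_tcp_rot())
E
```

```text
pics
396.8343669609062 396.8343669609062 261.7347602419829 187.2678964043672 [[-0.026, -1.0, -0.005, -0.021], [-0.998, 0.026, -0.051, 514.416], [0.051, 0.004, -0.999, 1034.478], [0.0, 0.0, 0.0, 1.0]]
screen_unit [([569.0, -116.0, -1.0], 0.58)]
long_remote [([569.0, -251.0, 3.0], 0.74)]
charger [([434.0, -358.0, 2.0], 0.61)]
sensor [([452.0, -124.0, 3.0], 0.67)]
louvre_unit [([449.0, -241.0, 2.0], 0.93)]
short_remote [([584.0, -367.0, -1.0], 0.77)]
nest_wide [([470.0, 171.0, 9.0], 0.77)]
nest_long [([582.0, 275.0, 10.0], 0.75)]
nest_square [([487.0, 288.0, 5.0], 0.69)]
nest_round [([563.0, 158.0, 4.0], 0.96)]
0.55 [-3.09840491e+00 -5.18785038e-01 -4.10374439e-06]
```

View pics/top.png

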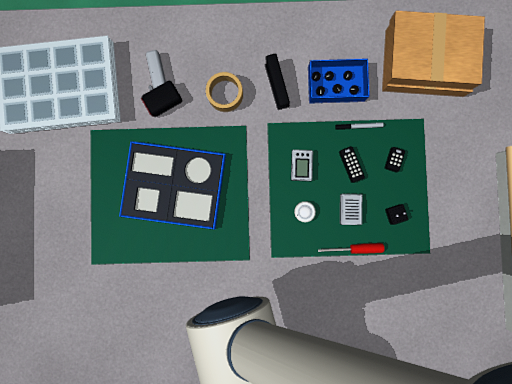

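```bash
cat > h.py <<'E'
from bench import env, hand, imaging, sign_off, spotter, readout
import cv2, numpy as np
from scipy.spatial.transform import Rotation as R
def rv(psi): return (R.from_euler('z',psi)*R.from_euler('x',np.pi)).as_rotvec()
def shoot(name):
    pos=np.array(readout.get_tool_pos()); rot=R.from_rotvec(readout.get_tcp_rot()).as_matrix()
    p=imaging.capture("wrist"); T=np.eye(4); T[:3,:3]=rot; T[:3,3]=pos
    M=T@np.array(p["tool_from_camera"]); cv2.imwrite(f"pics/{name}.png",p["color"][:,:,::-1])
    np.savez(f"pics/{name}.npz",M=M,K=[p["fx"],p["fy"],p["cx"],p["cy"]],img=p["color"]); return p,M
def toworld(uv,z,M,K):
    uv=np.atleast_2d(uv).astype(float)
    d=np.c_[(uv[:,0]-K[2])/K[0],(uv[:,1]-K[3])/K[1],np.ones(len(uv))]@M[:3,:3].T
    return M[:3,3]+d*((z-M[2,3])/d[:,2])[:,None]
E
python3 - <<'E'
from h import *
for n,x,y,z in [("w1",480,-185,330),("w2",480,-300,330),("w3",500,222,380)]:
    env.move_ptp([x,y,z],rv(0)); p,M=shoot(n)
    print(n,readout.get_joints(),M.round(2).tolist(),p["fx"],p["cx"],p["cy"],readout.get_time_s())
E
python3 -c "
import cv2,numpy as np
a=[cv2.imread(f'pics/w{i}.png') for i in (1,2,3)]
cv2.imwrite('pics/m.png',cv2.resize(np.vstack([np.hstack(a[:2]),np.hstack([a[2],a[2]*0])]),(792,594)))"
```

```text
w1 [-4.85249375e-01  2.36641543e-01  1.43057356e+00 -1.03904448e-04
  1.47474989e+00  1.08632823e+00] [[-0.0, -0.97, -0.24, 545.99], [-1.0, 0.0, -0.0, -184.79], [0.0, 0.24, -0.97, 500.88], [0.0, 0.0, 0.0, 1.0]] 344.05336014935915 257.30214216795036 191.88436729155475 2.4333
w2 [-6.64748989e-01  3.17775945e-01  1.31408372e+00  2.55218382e-04
  1.51040199e+00  9.06909093e-01] [[-0.0, -0.97, -0.24, 545.73], [-1.0, 0.0, 0.0, -300.42], [-0.0, 0.24, -0.97, 500.62], [0.0, 0.0, 0.0, 1.0]] 344.05336014935915 257.30214216795036 191.88436729155475 3.0167
w3 [ 3.07186773e-01  2.61969767e-01  1.26382492e+00 -1.86025756e-04
  1.61595501e+00  1.87910350e+00] [[-0.0, -0.97, -0.24, 566.42], [-1.0, 0.0, -0.0, 222.14], [0.0, 0.24, -0.97, 551.03], [0.0, 0.0, 0.0, 1.0]] 344.05336014935915 257.30214216795036 191.88436729155475 4.9667
```

View pics/m.png

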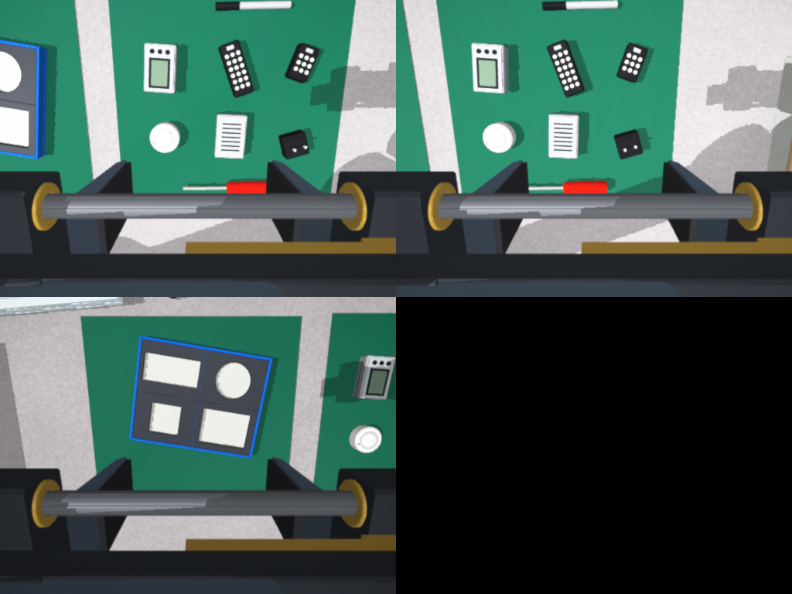

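```bash
cat > fit.py <<'E'
from h import *
from scipy.optimize import minimize
def proj(P,M,K):
    c=(np.asarray(P)-M[:3,3])@M[:3,:3]; return np.c_[c[:,0]/c[:,2]*K[0]+K[2],c[:,1]/c[:,2]*K[1]+K[3]]
PZ=dict(screen_unit=(80,54,28),louvre_unit=(80,54,28),long_remote=(92,36,23),short_remote=(60,36,23),charger=(44,44,26),sensor=(54,54,21))
def verts(n,x,y,a,z0=2):
    L,W,H=PZ[n]
    if n=="sensor":
        t=np.linspace(0,2*np.pi,40); q=np.c_[27*np.cos(t),27*np.sin(t)]
    else: q=np.array([[1,1],[1,-1],[-1,-1],[-1,1]])*[L/2,W/2]
    q=q@np.array([[np.cos(a),np.sin(a)],[-np.sin(a),np.cos(a)]])+[x,y]
    return np.vstack([np.c_[q,np.full(len(q),z)] for z in (z0,z0+H)])
def fit(n,f,x,y,z0=2,a0=(-.3,0,.3)):
    d=np.load(f"pics/{f}.npz"); M,K,img=d["M"],d["K"],d["img"]
    S=4; hsv=cv2.cvtColor(img,cv2.COLOR_RGB2HSV)
    m=((hsv[...,1]<105)).astype(np.uint8); m=cv2.medianBlur(m,3)
    c=proj([[x,y,z0+15]],M,K)[0].astype(int); r=70
    u0,v0=max(c[0]-r,0),max(c[1]-r,0); 
    nl,lab,st,ce=cv2.connectedComponentsWithStats(m)
    ok=[i for i in range(1,nl) if 150<st[i,4]<6000]
    i=min(ok,key=lambda i:np.hypot(*(ce[i]-c))); m=(lab==i).astype(np.uint8)
    cn,_=cv2.findContours(m,0,2); mm=np.zeros_like(m); cv2.drawContours(mm,cn,-1,1,-1)
    big=cv2.resize(mm[v0:c[1]+r,u0:c[0]+r].astype(np.float32),None,fx=S,fy=S,interpolation=cv2.INTER_LINEAR)
    def cost(p):
        uv=(proj(verts(n,*p[:2],p[2]/100,z0),M,K)-[u0,v0]+.5)*S-.5
        h=cv2.convexHull(uv.astype(np.float32)); im=np.zeros(big.shape,np.uint8)
        cv2.fillConvexPoly(im,np.round(h*16).astype(np.int32),1,shift=4)
        return np.abs(im-big).sum()/big.sum()
    w=toworld(ce[i],z0+15,M,K)[0]
    best=min((minimize(cost,[w[0],w[1],a*100],method="Nelder-Mead",options=dict(initial_simplex=np.array([w[0],w[1],a*100])+np.array([[0,0,0],[6,0,0],[0,6,0],[0,0,15]]))) for a in a0),key=lambda r:r.fun)
    return best.x[0],best.x[1],best.x[2]/100,best.fun
def tray(f):
    d=np.load(f"pics/{f}.npz"); M,K,img=d["M"],d["K"],d["img"]
    m=((img.min(2)>185)).astype(np.uint8)
    nl,lab,st,ce=cv2.connectedComponentsWithStats(m)
    out=[]
    for n,(x,y) in dict(wide=(470,171),long=(582,275),square=(487,288),round=(563,158)).items():
        c=proj([[x,y,17]],M,K)[0]
        i=min([i for i in range(1,nl) if st[i,4]>300],key=lambda i:np.hypot(*(ce[i]-c)))
        cn,_=cv2.findContours((lab==i).astype(np.uint8),0,1); w=toworld(cn[0][:,0],17,M,K)[:,:2]
        rc=cv2.minAreaRect(w.astype(np.float32)); out.append((n,rc))
    return out
E
python3 - <<'E'
from fit import *
P=dict(screen_unit=(569,-116),long_remote=(569,-251),charger=(434,-358),sensor=(452,-124),louvre_unit=(449,-241),short_remote=(584,-367))
for n in P:
    for f in("w1","w2"): print(n,f,np.round(fit(n,f,*P[n]),3))
for n,r in tray("w3"): print(n,r)
E
```

```text
screen_unit w1 [ 5.68423e+02 -1.17282e+02 -6.40000e-02  3.00000e-02]
screen_unit w2 [ 5.68425e+02 -1.17590e+02 -6.20000e-02  4.40000e-02]
long_remote w1 [ 5.66662e+02 -2.49191e+02  3.54000e-01  1.32000e-01]
long_remote w2 [ 5.67161e+02 -2.49786e+02  3.62000e-01  1.16000e-01]
charger w1 [ 4.32885e+02 -3.61714e+02  3.65000e-01  1.76000e-01]
charger w2 [ 4.32797e+02 -3.61303e+02  3.21000e-01  1.55000e-01]
sensor w1 [ 4.45858e+02 -1.20850e+02  2.98000e-01  5.70000e-02]
sensor w2 [ 4.46059e+02 -1.20828e+02  4.03000e-01  5.40000e-02]
louvre_unit w1 [ 4.49912e+02 -2.41928e+02 -4.50000e-02  3.30000e-02]
louvre_unit w2 [ 4.49769e+02 -2.42219e+02 -4.50000e-02  3.10000e-02]
short_remote w1 [ 5.77040e+02 -3.62731e+02 -3.18000e-01  1.95000e-01]
short_remote w2 [ 5.77187e+02 -3.63372e+02 -3.51000e-01  1.37000e-01]
wide ((469.3856506347656, 169.90875244140625), (90.47349548339844, 66.3442153930664), 80.5376205444336)
long ((583.0148315429688, 274.2112121582031), (102.57181549072266, 49.32428741455078), 80.74401092529297)
square ((488.8371887207031, 289.7701721191406), (54.29066467285156, 56.28770446777344), 80.51370239257812)
round ((563.929931640625, 154.06011962890625), (65.37899780273438, 62.64992904663086), 25.825271606445312)
```

```bash
cat >> h.py <<'E'
TH=1.4065; EX=np.array([np.cos(TH),np.sin(TH)]); EY=np.array([-EX[1],EX[0]]); C=np.array([526.3,222.0])
NEST=dict(wide=C-60.5*EX+47.5*EY,long=C+60.5*EX-47.5*EY,square=C+60.5*EX+47.5*EY,round=C-60.5*EX-47.5*EY)
def pick(x,y,psi,grip=20,h=11):
    hand.ungrasp(); env.move_ptp([x,y,130],rv(psi))
    print("hit",env.move_l([x,y,2+h],rate=90,stop_force=10)); hand.clamp(grip)
    print("width",readout.get_width(),readout.get_finger_force(),"z",readout.get_tool_pos())
    env.move_l([x,y,150],rate=120); print("held",readout.get_width(),readout.get_force())
def place(n,psi,off=(0,0),h=11):
    x,y=NEST[n]+off; env.move_ptp([x,y,150],rv(psi)); env.move_l([x,y,17+h+8],rate=120); env.pause(.2)
    print("hit",env.move_l([x,y,17+h-1],rate=15,stop_force=4),readout.get_tool_pos(),readout.get_width())
    env.pause(.2); hand.ungrasp(); env.move_l([x,y,150],rate=120); print("t",readout.get_time_s(),readout.get_joints())
E
python3 - <<'E'
from h import *
print(NEST)
pick(568.4,-117.4,-.063,25)
place("wide",TH)
env.move_ptp([500,222,380],rv(0)); shoot("w4")
E
```

```text
{'wide': array([469.54438013, 170.08372496]), 'long': array([583.05561987, 273.91627504]), 'square': array([489.33491921, 289.45430159]), 'round': array([563.26508079, 154.54569841])}
hit False
width 54.28922886407684 25.000186264514923 z [ 568.41528083 -117.43498533   13.02431809]
held 53.70446028643417 [-0.70538137  0.38367673 -1.31174307]
hit True [469.46856456 170.07465787  27.85340505] 54.22149110121955
t 15.25 [ 2.27921768e-01  4.00908631e-01  1.72948522e+00 -1.92218364e-06
  1.01304850e+00  3.92212537e-01]
```

View pics/w4.png

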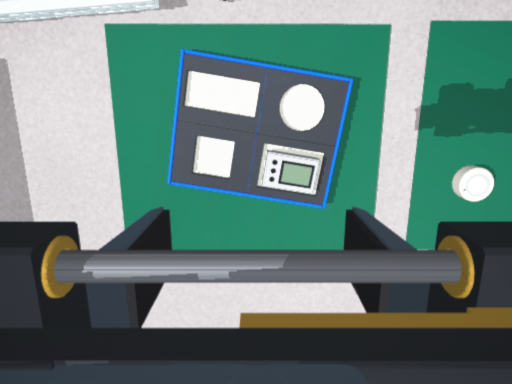

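The screen unit lies seated in the wide recess at about (291,170), with pale floor showing above it and the other three recesses empty. Next is the long remote.

```bash
python3 - <<'E'
from h import *
from fit import fit
env.move_ptp([505,-250,260],rv(0)); shoot("w5"); f=fit("long_remote","w5",567,-249.5,a0=(.3,)); print(np.round(f,3))
if abs(f[0]-567)<5 and abs(f[1]+249.5)<5 and f[3]<.2:
    pick(f[0],f[1],min(f[2],.35),20)
    place("long",TH)
    env.move_ptp([385,-345,260],rv(0)) if env.inverse_kinematics([385,-345,260],rv(0)) is not None else env.move_ptp([430,-345,300],rv(0))
    shoot("w6"); print(np.round(fit("charger","w6",433,-361.5),3))
E
python3 -c "
import cv2,numpy as np
a=[cv2.imread(f'pics/w{i}.png') for i in (5,6)]
cv2.imwrite('pics/m2.png',cv2.resize(np.hstack(a),(800,300)))"
```

```text
[ 5.66727e+02 -2.49615e+02  3.46000e-01  9.50000e-02]
hit False
width 35.75141889711597 19.999989867210388 z [ 566.74352234 -249.65691053   13.00619004]
held 35.59431769182064 [-0.4263317   0.39677261 -0.47833522]
hit True [582.95471607 273.9026263   27.83285439] 36.00586965291948
t 29.0333 [ 3.46512715e-01  5.83994084e-01  1.36863357e+00 -3.50045374e-05
  1.19149876e+00  5.10855053e-01]
[ 4.32689e+02 -3.61275e+02  2.77000e-01  1.05000e-01]
```

View pics/m2.png

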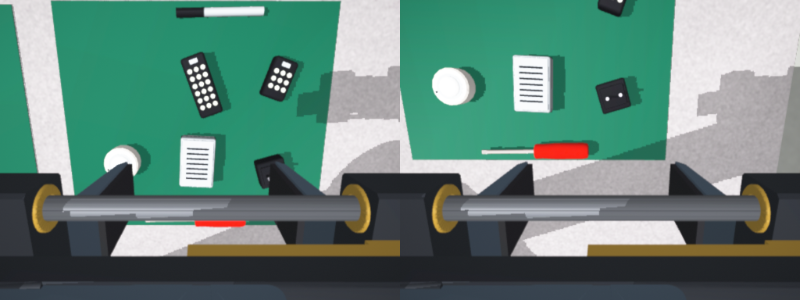

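The remote was at (200,85) in the left view and has since been picked and placed. In the right view the charger is clear at (613,95) with a yaw of about 0.28, and the sensor is at (454,86).

Run:
```python
from h import *
pick(432.7,-361.3,.28,20)
place("square",TH)
```

```text
hit False
width 43.83840518139491 19.999989867210388 z [ 432.73631435 -361.31694636   13.00611242]
held 43.935580705675335 [-0.39256538 -0.99343721 -1.29299072]
hit True [489.23747627 289.41141639  27.81249905] 43.727658077489124
t 42.1667 [4.29157255e-01 4.86860951e-01 1.56390702e+00 4.10006549e-05
 1.09300669e+00 5.93452736e-01]
```

```bash
python3 - <<'E'
from h import *
from fit import fit
env.move_ptp([400,-121,270],rv(0)); shoot("w7"); f=fit("sensor","w7",446,-121,a0=(0,)); print(np.round(f,3))
if abs(f[0]-446)<4 and abs(f[1]+121)<4:
    pick(f[0],f[1],0,15)
    place("round",TH)
    env.move_ptp([500,222,330],rv(0)); shoot("w8")
    env.move_ptp([480,-250,330],rv(0)); shoot("w9"); 
    p=imaging.capture("top"); cv2.imwrite("pics/top2.png",p["color"][:,:,::-1])
    print(readout.get_time_s())
E
python3 -c "
import cv2,numpy as np
a=cv2.imread('pics/w8.png')[20:230,130:400]; b=cv2.imread('pics/top2.png')
cv2.imwrite('pics/m3.png',np.hstack([cv2.resize(a,(480,373)),cv2.resize(b[100:280,80:440],(320,160)).copy() if 0 else cv2.copyMakeBorder(cv2.resize(b[100:280,80:440],(320,160)),0,213,0,0,0)]))"
```

```text
[ 4.46477e+02 -1.21348e+02  1.26000e-01  6.00000e-02]
hit False
width 53.4904460793528 15.000120028853416 z [ 446.50188417 -121.37085703   13.03563659]
held 53.034791742483485 [-0.51139722 -0.3933941  -0.47309838]
hit True [563.19450865 154.55040591  27.88098504] 53.22982056738256
t 53.175 [ 1.65550857e-01  5.06428641e-01  1.52514657e+00 -2.87410630e-06
  1.11217068e+00  3.29884085e-01]
56.4833
```

View pics/m3.png

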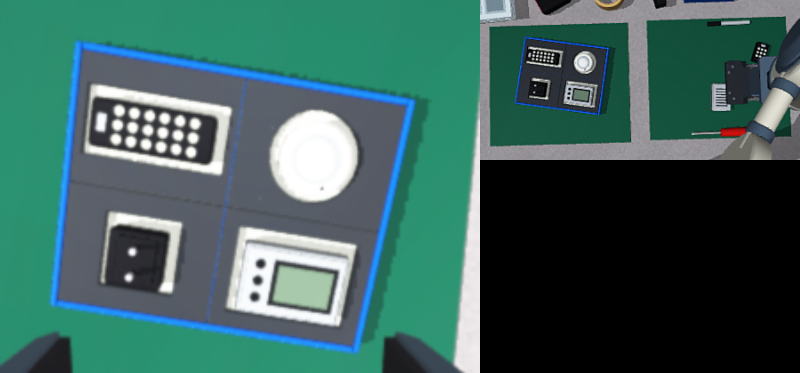

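All four pieces sit inside their own recesses: remote (152,130), sensor (315,155), charger (137,258), screen unit (295,283). The look-alikes are still on the right mat.

Run:
```python
from fit import *
for n,x,y in (("louvre_unit",450,-242),("short_remote",577,-363)): print(n,np.round(fit(n,"w9",x,y),3))
print(readout.get_width(),sign_off())
```

```text
louvre_unit [ 4.49715e+02 -2.41896e+02 -4.40000e-02  3.60000e-02]
short_remote [ 5.76813e+02 -3.63386e+02 -3.31000e-01  1.70000e-01]
the job is handed in; nothing more can be done
91.44541734905881 None
```

The screen unit, long remote, charger and sensor were placed in that order, each face up in its own recess; the two look-alikes have not moved, and I handed the job in at about 56 s.

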